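# Stamp a cast silver bar on the pedal-operated bench press

## Robot

A 6-joint arm with a two-finger parallel gripper is mounted at the origin on the work surface. World frame = base frame: x ahead of the robot, y to its left, z up, the work surface at z = 0. Lengths are in m, angles in rad, forces in N, time in s.
With the tool pointing down it reaches from about 0.375 to 0.9 m from the base axis. Payload 3.1 kg.
Tool frame: the origin (TCP) lies between the finger pads; the fingertips stand 22 mm ahead of it and the grasp point (between the pads) lies 3 mm ahead of it; z points along the fingers, y is the direction in which the jaws open and shut (so a half turn about z gives the same grasp; the last joint's range is limited). The gripper opens to 87 mm and grips with 3 to 60 N. Pads are 19 mm wide; open, the fingers measure 117 mm over their backs; the gripper's body (75 mm by 190 mm) begins 51 mm behind the grasp point.
Start: joints at [0.934, 0.527, 1.433, -0, 1.181, -0.178], TCP at [0.276, 0.561, 0.217] pointing down, gripper open.
Joint ranges: [-3.08, 3.08], [-0.75, 2.2], [0.22, 2.44], [-1.43, 4.57], [0, 2.65], [-2.85, 2.85]. Speed limits (rad/s): [2.79, 2.79, 3.14, 3.14, 3.14, 3.14].

## Interface

Orientations are given as a unit quaternion [x, y, z, w].
In Python, from rig import get_obs, camera, get_calibration, hand_in, search_frame gives the robot as it stands.
- The arm moves only by the shell command python3 -m jog 'ROWS' [FORCE]. ROWS is JSON, a list of rows, each an object with "grip": the closure in counts, from 0 (fully open) to 255 (shut); "travel": the shift along the world's x, y, z in cm, a list of three; "twist": the turn about the world's z in degrees. A call has 1 to 8 rows; each row shifts and turns the commanded pose from where the row before left it; what a row does not reach is not made up. A row lasts 1/10 s, in which the tool goes at most 50 mm and 8.59 degrees, less where a joint would pass 70% of its speed; a pose out of reach is approached as far as the arm can. A call is refused whole if a number of a shift passes 5 or a number of a turn 8.59, either way. A call with a gripper value outside its range is refused whole. The fingers move at their own pace and stop on an object; FORCE is the grip in N (left out, the last holds). Time passes only in rows, so rows that do not move let the fingers close. It gives the time, the measured TCP pose, the force and the opening at its end, in the units of the state.
- get_obs(): the state, without advancing time (a new reading comes with each control period).
- camera(name): name is "side" or "top"; returns the picture (400x640x3 uint8, red, green, blue); there is no depth.
- get_calibration(name): a dict with "fx", "fy", "cx", "cy" (pixels), "R" (3x3) and "t" (3): a world point X has camera coordinates R X + t. Camera axes: x right, y down, z forward; pixel columns grow to the right and rows downward; lengths in m; the calibration is good to about 2 mm. A picture is of the moment at which its call begins. get_calibration takes no time and is no camera call.
- hand_in(): hands the job in, once; it reports no verdict.
Trained networks look in the newest picture that a camera, given by its name, has taken for a name from the list of things; names that differ only in an ending like _2 or _b are one class to them, and where a whole thing is asked for, a point or a joint stands for the part that bears it (a point fixed in the world has none). Each returns a list of dicts, best first, with "p" (0 to 1); they miss things now and then, are a little off and sometimes report something else, mostly with a low value. They report only what shows in the picture. A call takes as long as a camera call. They do not tell look-alikes from the thing itself.
- search_frame(target, camera): "at" ([x, y, z] in m, in world coordinates, good to about 4 mm: the middle of the surface that is visible of it).
The state is a dict: "time": time; "q": joint angles; "joint_velocities": joint speeds; "joint_torque": joint torques, N m; "position": TCP position; "tool_rot": TCP orientation; "ft_force": force on the tool from outside, world axes, zero at the start; "moment": the same for the moment, N m; "grip_width": finger opening in m.
Only numpy, scipy, OpenCV 4.12 (cv2) and the standard library are available. Lean on these libraries where they do the work, as an engineer would, in place of code of your own. Each camera call takes 0.05 s, during which the arm holds its last target. There are 200 camera calls.

## Task

Stamp the silver bar: take it off the firebrick and lay it down (do not drop it) on the press bed, straight along the two scribed lines, with one end under the punch so that the mark will fall about two centimetres from that end and midway across its width, and let go of it. Then press the press's foot pedal, which stands on the bench, right down to its stop with the gripper, keep it down for about a second and let it spring back up. The bar stays in place under the punch; leave the other things on the bench where they are.

Things in the scene. Friction and masses are not known exactly. Their poses are not given: they have to be found in the camera images.
- bar: bright cast silver bar, 220 x 24 x 10 mm, about 0.55 kg, lying flat on the firebrick at the start. Origin: centre of its underside; x along its length, y across its width, z up. Either end may be marked.
- brick: grey firebrick slab, 230 (x) x 114 (y) x 32 mm high, fixed. Origin: centre of its underside. The brick and the pedal may change places from run to run.
- press: green C-frame air press, fixed, 322 mm high. Origin: on the bench right under the punch axis; its open front looks along its -x. Base 150 mm wide (y), x = -135 to +155 mm, 40 mm high; column from x = +85 mm; head 68 mm wide, from 205 mm above the bench, reaching forward to x = -22 mm, the air cylinder on it to -28 mm. Below the head hangs only the ram, at most 34 mm thick.
- bed_center (a point): on the top of the press's flat steel bed, right under the punch, 55 mm above the bench; x, y as press. The bed is 100 mm wide (y) and runs from x = -135 to +65 mm; two scribed lines along x, 27 mm apart, pass under the punch. A bar whose end is under the punch sticks out over the bed's front edge and lies stable there.
- punch_tip (a point): centre of the flat lower face (9 mm diameter) of the brass-coloured punch; 93 mm above the bench at rest, that is 28 mm above a bar lying on the bed. It comes straight down 30 mm as the pedal goes down and ends sprung (with about 4 N) on the bar's top.
- punch: the small punch itself, brass-coloured, in the black chuck at the lower end of the ram (origin: its lower face).
- pedal: fixed aluminium casting of the foot pedal, 224 (x) x 100 (y) mm, standing on the bench. Origin: centre of its underside; the heel hinge of the treadle is at x = -85 mm, 34 mm above the bench, its axis along y; the raised toe end points along +x.
- treadle (a joint): angle of the red treadle with its black rubber tread: 0 = up (at rest, sloping up 0.25 rad towards the toe), 0.20 rad = down on its stop. A spring brings it back up. On the pad point it needs about 4 N to start and about 13 N vertically to reach the stop with the bar under the punch.
- treadle_pad (a point): the place to press, on the top surface of the tread (66 mm wide, 125 mm long), midway across, 140 mm from the heel hinge, about 75 mm above the bench at rest; it goes down about 28 mm (and about 5 mm towards the toe) to the stop. The toe end of the treadle lies 40 mm beyond it.
- punch_bowl: bystander: terracotta bowl of steel punches, 124 mm in diameter, 42 mm high (origin: centre of underside)
- hammer: bystander: ball-pein hammer lying on the bench; 240 mm wooden handle along its -x, head at the origin
- bangle_a: bystander: blue enamelled bangle lying flat, 66 mm in diameter, 18 mm high (origin: centre of underside)
- bangle_b: bystander: a second, equal blue bangle
- flux_jar: bystander: green glass jar with white lid, 60 mm in diameter, 85 mm high (origin: centre of underside)
- snips: bystander: tin snips with black handles, lying flat, about 180 mm long along x, 12 mm high
- bead_dish: bystander: white dish of pearls, 80 mm in diameter, 18 mm high (origin: centre of underside)
Not all that is in view belongs to the job. Of the things that look like the bar, the middle-sized one is meant.

How it is judged:
By the outcome, as a careful person would: the job done as asked, in the order asked, and still so for the second after the job is handed in, with the robot touching nothing.
It also fails if it takes over 51 s, if anything falls off the work surface, if the arm or the gripper's body presses on something with over 40 N, if the wrist force passes 120 N, or if a joint passes its speed limit or range.

## Working session

There is one attempt and no reset: what is moved stays moved. The work goes in short steps, Python scripts to look and compute and a shell command to move; the robot and the scene stay as the last step left them, time stands still between calls to the robot, and variables do not carry over. Pictures are saved under pics/ and viewed, about 8 in all and at most 12, crops included, and the job is handed in when it is done.

```bash
mkdir -p pics; ls
python3 - <<'E'
from rig import *
import cv2,numpy as np
for c in("top","side"):
    im=camera(c); cv2.imwrite(f"pics/{c}0.png",im[:,:,::-1])
    k=get_calibration(c); print(c,{a:np.round(b,3).tolist() for a,b in k.items()})
    for n in("bar","brick","press","punch","pedal","treadle"):
        print(n,[(np.round(d["at"],3).tolist(),round(d["p"],2)) for d in search_frame(n,c)])
o=get_obs();print(o)
E
```

```text
pics
top {'fx': 379.064, 'fy': 379.064, 'cx': 313.523, 'cy': 194.025, 'R': [[0.018, -1.0, -0.002], [-0.989, -0.017, -0.145], [0.145, 0.004, -0.989]], 't': [0.014, 0.493, 1.306]}
bar [([0.265, -0.461, 0.013], 0.65), ([0.482, 0.081, 0.041], 0.63), ([0.202, 0.31, 0.007], 0.49)]
brick [([0.479, 0.075, 0.029], 0.88)]
press [([0.586, -0.302, 0.059], 0.97)]
punch [([0.786, -0.168, 0.014], 0.73)]
pedal [([0.459, 0.297, 0.045], 0.91)]
treadle [([0.47, 0.3, 0.064], 0.84)]
side {'fx': 446.059, 'fy': 446.059, 'cx': 321.742, 'cy': 197.89, 'R': [[0.803, -0.596, 0.018], [-0.267, -0.387, -0.883], [0.533, 0.704, -0.47]], 't': [-0.393, 0.206, 1.093]}
bar [([0.766, -0.0, 0.029], 0.65), ([0.248, -0.475, 0.008], 0.64), ([0.479, 0.074, 0.044], 0.58), ([0.206, 0.264, 0.008], 0.58)]
brick [([0.463, 0.041, 0.032], 0.63)]
press [([0.598, -0.356, 0.114], 0.73)]
punch [([0.766, 0.001, 0.031], 0.27)]
pedal [([0.462, 0.273, 0.034], 0.64)]
treadle [([0.468, 0.282, 0.061], 0.9), ([0.344, -0.198, 0.014], 0.4)]
{'time': 0.7, 'q': array([ 9.34511028e-01,  5.27470401e-01,  1.43269498e+00,  2.29841101e-05,
        1.18140217e+00, -1.78455463e-01]), 'joint_velocities': array([-4.28946320e-04, -2.58415340e-04,  1.61755251e-04,  2.26350229e-03,
        9.25546321e-04,  4.39649708e-05]), 'joint_torque': array([ 1.24487138e-05, -4.39859319e+01, -1.76948923e+01,  6.34550862e-02,
        5.01571340e-02, -2.41822664e-05]), 'position': array([0.2761834 , 0.56064741, 0.2172682 ]), 'tool_rot': array([ 2.26925130e-01,  9.73912206e-01,  1.57395527e-05, -4.78764654e-06]), 'ft_force': array([ 0.17404079, -0.23272475,  0.19770589]), 'moment': array([ 0.00471844, -0.00742676, -0.00149411]), 'grip_width': 0.08706345297457511}
```

View pics/top0.png

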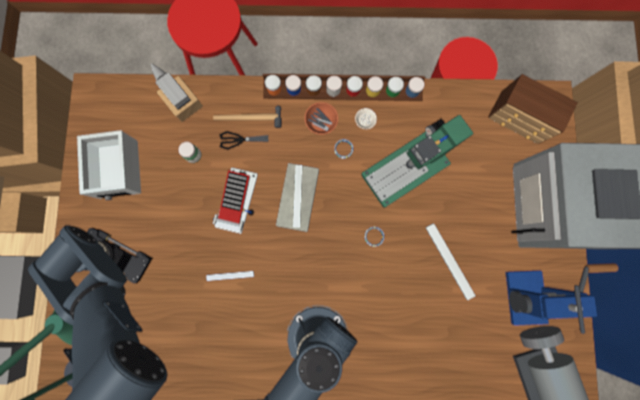

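View pics/side0.png

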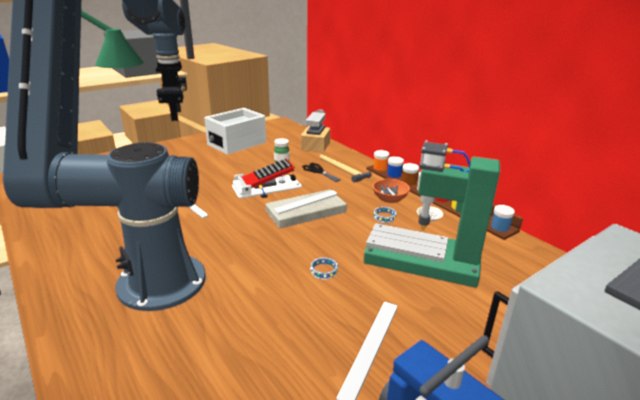

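The bar on the brick is at about pixel (298,197) in the top view. The short look-alike is at (230,276) and the long one at (450,262). The pedal is at (236,200), and the press at (415,160) has its open front towards the lower left. Next I'll crop in for the geometry.

```bash
cat > h.py <<'E'
import numpy as np,cv2
from rig import *
def ray(c,uv,z):
    k=get_calibration(c);R=np.array(k["R"]);t=np.array(k["t"])
    uv=np.atleast_2d(np.array(uv,float))
    d=np.c_[(uv[:,0]-k["cx"])/k["fx"],(uv[:,1]-k["cy"])/k["fy"],np.ones(len(uv))]@R
    C=-R.T@t
    return C+d*((z-C[2])/d[:,2])[:,None]
def proj(c,X):
    k=get_calibration(c);p=np.atleast_2d(X)@np.array(k["R"]).T+np.array(k["t"])
    return np.c_[k["fx"]*p[:,0]/p[:,2]+k["cx"],k["fy"]*p[:,1]/p[:,2]+k["cy"]]
def rect(c,mask,z):
    n,l,s,_=cv2.connectedComponentsWithStats(mask.astype(np.uint8))
    i=1+np.argmax(s[1:,4]);v,u=np.where(l==i)
    P=ray(c,np.c_[u,v],z)[:,:2].astype(np.float32)
    (cx,cy),(w,h),a=cv2.minAreaRect(P)
    if w<h:w,h,a=h,w,a+90
    m=P.mean(0);_,_,V=np.linalg.svd(P-m,full_matrices=False);
    return dict(rc=(round(cx,4),round(cy,4)),mean=m.round(4).tolist(),wh=(round(w,3),round(h,3)),ang=round(a%180,1),pca=round(np.degrees(np.arctan2(V[0,1],V[0,0]))%180,1),n=len(u))
E
python3 - <<'E'
from h import *
for c,roi in(("top",(275,155,325,240)),("side",(262,180,352,228))):
    im=cv2.imread(f"pics/{c}0.png").astype(int);m=np.zeros(im.shape[:2],bool);a=roi
    m[a[1]:a[3],a[0]:a[2]]=True
    for th in (195,210):print(c,"bar",th,rect(c,m&(im.min(2)>th),.042))
im=cv2.imread("pics/top0.png").astype(int);b,g,r=im[...,0],im[...,1],im[...,2]
m=np.zeros(g.shape,bool);m[150:240,205:262]=True
print("red",rect("top",m&(r>130)&(g<60)&(b<70),.06))
m=np.zeros(g.shape,bool);m[110:210,355:475]=True
print("green",rect("top",m&(g>r+25)&(g>b),.04))
i=cv2.imread("pics/top0.png")
cv2.imwrite("pics/c1.png",cv2.resize(i[105:215,355:485],None,fx=5,fy=5,interpolation=cv2.INTER_CUBIC))
cv2.imwrite("pics/c2.png",cv2.resize(i[155:245,205:330],None,fx=6,fy=6,interpolation=cv2.INTER_CUBIC))
i=cv2.imread("pics/side0.png")
cv2.imwrite("pics/c3.png",cv2.resize(i[135:290,355:510],None,fx=3.8,fy=3.8,interpolation=cv2.INTER_CUBIC))
E
```

```text
top bar 195 {'rc': (0.4837, 0.0807), 'mean': [0.4819999933242798, 0.08070000261068344], 'wh': (0.218, 0.022), 'ang': 179.2, 'pca': np.float32(179.2), 'n': 396}
top bar 210 {'rc': (0.4853, 0.0804), 'mean': [0.48100000619888306, 0.0803999975323677], 'wh': (0.214, 0.021), 'ang': 179.3, 'pca': np.float32(179.3), 'n': 346}
side bar 195 {'rc': (0.4792, 0.0652), 'mean': [0.454800009727478, 0.08489999920129776], 'wh': (0.232, 0.098), 'ang': 171.0, 'pca': np.float32(1.4), 'n': 626}
side bar 210 {'rc': (0.4808, 0.0888), 'mean': [0.47189998626708984, 0.08410000056028366], 'wh': (0.236, 0.056), 'ang': 2.2, 'pca': np.float32(178.3), 'n': 407}
red {'rc': (0.4749, 0.3), 'mean': [0.426800012588501, 0.30239999294281006], 'wh': (0.162, 0.073), 'ang': 169.6, 'pca': np.float32(148.2), 'n': 271}
green {'rc': (0.6067, -0.3842), 'mean': [0.6504999995231628, -0.421099990606308], 'wh': (0.435, 0.111), 'ang': 142.6, 'pca': np.float32(140.0), 'n': 1384}
```

View pics/c1.png

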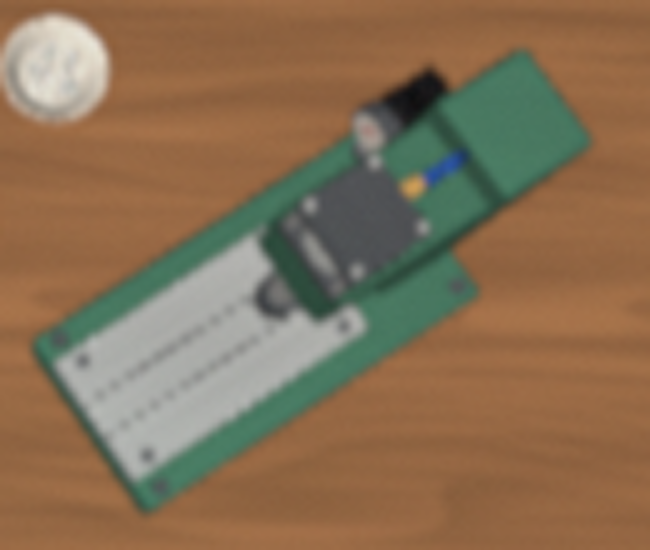

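View pics/c2.png

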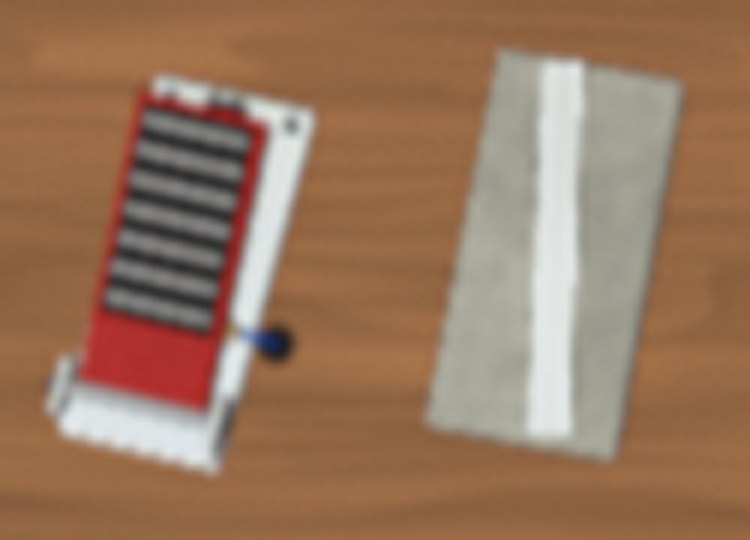

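View pics/c3.png

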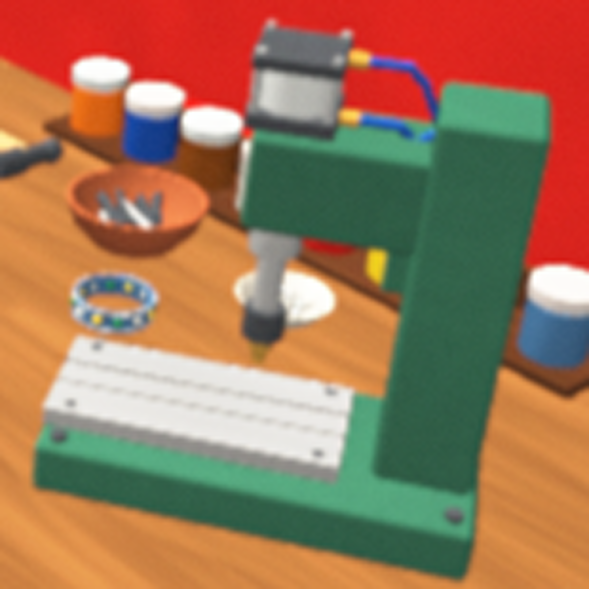

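The top crop shows the base and bed corners and the scribed lines clearly. The second crop shows the treadle with its toe away from the robot. The side crop gives the bed corners and the punch tip at about (258,360). I'll fit the poses to these points.

```bash
cat > fit.py <<'E'
from h import *
from scipy.optimize import least_squares
def fit(obs,x0,name):
    L=np.array([o[1] for o in obs],float)
    def W(p):
        c,s=np.cos(p[2]),np.sin(p[2]);return np.c_[p[0]+c*L[:,0]-s*L[:,1],p[1]+s*L[:,0]+c*L[:,1],L[:,2]]
    def f(p):
        X=W(p);return np.concatenate([proj(o[0],X[i])[0]-o[2] for i,o in enumerate(obs)])
    r=least_squares(f,x0,loss="soft_l1");print(name,r.x[:2].round(4),np.degrees(r.x[2]).round(2));print(r.fun.reshape(-1,2).round(1).tolist());return r.x
E
python3 - <<'E'
from fit import *
T=lambda x,y:((x+.5)/5-.5+355,(y+.5)/5-.5+105)
U=lambda x,y:((x+.5)/6-.5+205,(y+.5)/6-.5+155)
S=lambda x,y:((x+.5)/3.8-.5+355,(y+.5)/3.8-.5+135)
obs=[("top",(-.135,.075,.04),T(35,345)),("top",(-.135,-.075,.04),T(148,512)),("top",(.155,-.075,.04),T(478,292)),
("top",(-.135,.05,.055),T(55,360)),("top",(-.135,-.05,.055),T(135,482)),("top",(.065,-.05,.055),T(368,325)),
("side",(-.135,.05,.055),S(80,338)),("side",(-.135,-.05,.055),S(45,408)),("side",(.065,-.05,.055),S(338,470)),("side",(.065,.05,.055),S(352,388)),
("side",(.155,-.075,.04),S(470,540)),("side",(0,0,.093),S(258,360))]
fit(obs,[.57,-.3,-.98],"press")
fit([o for o in obs if o[0]=="top"],[.57,-.3,-.98],"press top")
fit([o for o in obs if o[0]=="side"],[.57,-.3,-.98],"press side")
print("scribe",ray("top",[T(97,400),T(250,300),T(110,433),T(275,332)],.055)[:,:2].round(3).tolist())
fit([("top",(.115,.057,.032),U(500,50)),("top",(.115,-.057,.032),U(684,82)),("top",(-.115,.057,.032),U(427,425)),("top",(-.115,-.057,.032),U(613,460))],[.48,.08,0],"brick")
print("tread top/bot",ray("top",[U(198.5,122.5)],.084)[:,:2],ray("top",[U(157.5,314)],.053)[:,:2])
print("pedal toe corners z.01",ray("top",[U(155,75),U(318,110)],.01)[:,:2].tolist(),"heel",ray("top",[U(50,410),U(62,432),U(218,470)],.01)[:,:2].tolist())
print("bar ends",ray("top",[U(562,60),U(549,437)],.042)[:,:2])
E
```

```text
press [ 0.5887 -0.2987] -56.03
[[-0.6, -1.9], [0.8, -0.1], [1.7, -0.1], [-0.1, 0.1], [0.1, -0.6], [0.3, 0.2], [-1.3, -0.4], [-1.1, -0.3], [-0.2, -0.5], [0.1, 0.5], [1.3, -0.2], [-0.6, 0.5]]
press top [ 0.5879 -0.2971] -55.56
[[-1.0, -1.3], [0.6, 0.3], [1.2, -0.2], [-0.4, 0.7], [-0.1, -0.1], [-0.1, 0.2]]
press side [ 0.5897 -0.2991] -56.61
[[-0.7, -0.6], [-0.7, -0.6], [-0.0, -0.4], [0.6, 0.7], [1.4, 0.1], [-0.2, 0.4]]
scribe [[0.527, -0.188], [0.601, -0.297], [0.504, -0.197], [0.578, -0.314]]
brick [0.4835 0.0803] -9.38
[[-0.2, -0.4], [0.3, -0.1], [-0.5, 0.2], [0.4, 0.2]]
tread top/bot [[0.54754771 0.28461223]] [[0.44022301 0.30957741]]
pedal toe corners z.01 [[0.5909084636608491, 0.32789771204294305], [0.5709478867925554, 0.22793117785210865]] heel [[0.38635954372617787, 0.38031319749140097], [0.3734284123210613, 0.37244603640010127], [0.3525868455938379, 0.27871097807587786]]
bar ends [[0.59725886 0.07916893]
 [0.37370713 0.08145799]]
```

The fits give:

| Item | Position (x, y) | Yaw |
|---|---|---|
| Press | (0.588, -0.298) | -56° |
| Bar | (0.484, 0.080) | about -0.7° |
| Pedal | about (0.4715, 0.302) | -12° |
| Treadle pad | about (0.519, 0.292) | – |

I'll now move above the bar and grip it 15 mm on the robot side of centre.

```bash
python3 -m jog '[{"grip":0,"travel":[1.6,-4,-0.4],"twist":8.5},{"grip":0,"travel":[1.6,-4,-0.4],"twist":8.5},{"grip":0,"travel":[1.6,-4,-0.4],"twist":8.5},{"grip":0,"travel":[1.6,-4,-0.4],"twist":0},{"grip":0,"travel":[1.6,-4,-0.4],"twist":0},{"grip":0,"travel":[1.6,-4,-0.4],"twist":0}]' 40 && python3 -m jog '[{"grip":0,"travel":[1.6,-4,-0.4],"twist":0},{"grip":0,"travel":[1.6,-4,-0.4],"twist":0},{"grip":0,"travel":[1.6,-4,-0.4],"twist":0},{"grip":0,"travel":[1.6,-4,-0.4],"twist":0},{"grip":0,"travel":[1.6,-4,-0.4],"twist":0},{"grip":0,"travel":[1.6,-4,-0.4],"twist":0},{"grip":0,"travel":[0,0,0],"twist":0},{"grip":0,"travel":[0,0,0],"twist":0}]'
```

```text
time: 1.3
position: [0.3727, 0.3194, 0.1934]
tool_rot: [0.007, 1.0, 0.0, 0.0]
ft_force: [0.8, 0.3, 0.1]
grip_width: 0.0868
time: 2.1
position: [0.4684, 0.08, 0.1692]
tool_rot: [0.008, 1.0, 0.0, -0.0]
ft_force: [0.2, 0.4, -0.5]
grip_width: 0.0873
```

```bash
python3 -m jog '[{"grip":0,"travel":[0,0,-4],"twist":0},{"grip":0,"travel":[0,0,-4],"twist":0},{"grip":0,"travel":[0,0,-2.4],"twist":0},{"grip":0,"travel":[0,0,-0.6],"twist":0},{"grip":0,"travel":[0,0,-0.3],"twist":0},{"grip":0,"travel":[0,0,0],"twist":0}]' && python3 -c "
from h import *
im=camera('side');cv2.imwrite('pics/s1.png',cv2.resize(im[120:270,240:400,::-1],None,fx=4,fy=4,interpolation=2))"
```

```text
time: 2.7
position: [0.4685, 0.0815, 0.0569]
tool_rot: [0.006, 1.0, -0.0, 0.001]
ft_force: [0.6, -0.3, 0.4]
grip_width: 0.087
```

View pics/s1.png

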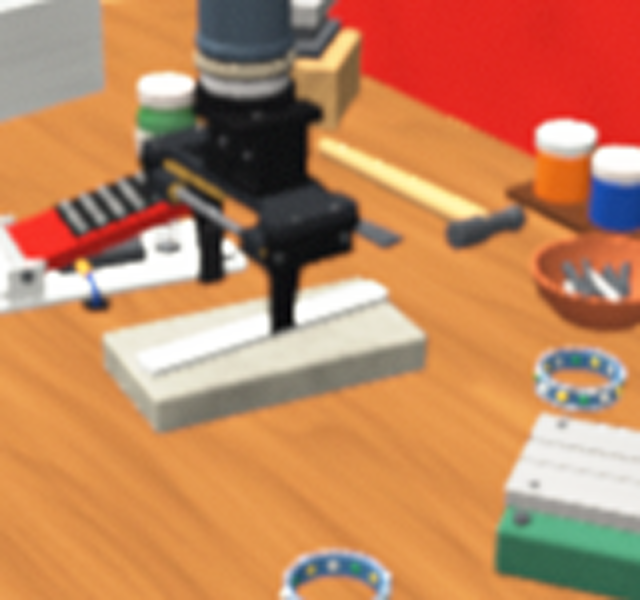

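The fingers straddle the bar near its middle, at (285,330), with the tips just above the brick. Closing now.

```bash
python3 -m jog '[{"grip":0,"travel":[0,0,-0.1],"twist":0},{"grip":255,"travel":[0,0,0],"twist":0},{"grip":255,"travel":[0,0,0],"twist":0},{"grip":255,"travel":[0,0,0],"twist":0},{"grip":255,"travel":[0,0,0],"twist":0},{"grip":255,"travel":[0,0,0],"twist":0},{"grip":255,"travel":[0,0,0],"twist":0},{"grip":255,"travel":[0,0,0],"twist":0}]' 50 && python3 -m jog '[{"grip":255,"travel":[0,0,0],"twist":0},{"grip":255,"travel":[0,0,0.5],"twist":0},{"grip":255,"travel":[0,0,1],"twist":0},{"grip":255,"travel":[0,0,2],"twist":0},{"grip":255,"travel":[0,0,2],"twist":0},{"grip":255,"travel":[0,0,0],"twist":0},{"grip":255,"travel":[0,0,0],"twist":0}]'
```

```text
time: 3.55
position: [0.4681, 0.0808, 0.0552]
tool_rot: [0.007, 1.0, -0.0, -0.0]
ft_force: [0.5, -0.1, 0.6]
grip_width: 0.0389
time: 4.25
position: [0.4685, 0.0809, 0.111]
tool_rot: [0.007, 1.0, -0.0, 0.001]
ft_force: [-0.3, -0.1, -0.4]
grip_width: 0.0001
```

The lift began before the fingers had closed, since they move at only about 70 mm/s. I'll reopen, descend and wait longer.

```bash
python3 -m jog '[{"grip":130,"travel":[0,0,0],"twist":0},{"grip":130,"travel":[0,0,0],"twist":0},{"grip":130,"travel":[0,0,0],"twist":0},{"grip":130,"travel":[0,0,0],"twist":0},{"grip":130,"travel":[0,0,0],"twist":0},{"grip":130,"travel":[0,0,0],"twist":0},{"grip":130,"travel":[0,0,0],"twist":0}]'
python3 - <<'E'
from h import *
im=camera('top').astype(int);m=np.zeros(im.shape[:2],bool);m[155:240,275:325]=1
print(get_obs()["grip_width"],rect("top",m&(im.min(2)>195),.042))
cv2.imwrite("pics/t2.png",cv2.resize(im[150:245,250:345,::-1].astype(np.uint8),None,fx=6,fy=6,interpolation=2))
E
```

```text
time: 4.95
position: [0.4681, 0.0809, 0.1102]
tool_rot: [0.007, 1.0, -0.0, -0.0]
ft_force: [-0.5, -0.3, -0.2]
grip_width: 0.0413
0.04192596702352035 {'rc': (0.5921, 0.0782), 'mean': [0.5921000242233276, 0.07819999754428864], 'wh': (0.018, 0.0), 'ang': 91.0, 'pca': np.float32(91.0), 'n': 6}
```

View pics/t2.png

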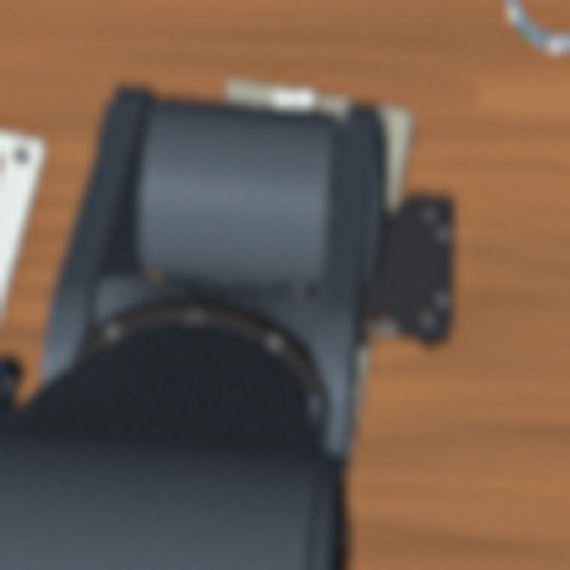

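The far end of the bar still shows at (299,166), so it hasn't moved. Trying the grasp again.

```bash
python3 -m jog '[{"grip":130,"travel":[0,0,-3],"twist":0},{"grip":130,"travel":[0,0,-2],"twist":0},{"grip":130,"travel":[0,0,-0.5],"twist":0},{"grip":130,"travel":[0,0,0],"twist":0},{"grip":255,"travel":[0,0,0],"twist":0},{"grip":255,"travel":[0,0,0],"twist":0},{"grip":255,"travel":[0,0,0],"twist":0},{"grip":255,"travel":[0,0,0],"twist":0}]' 50 && python3 -m jog '[{"grip":255,"travel":[0,0,0],"twist":0},{"grip":255,"travel":[0,0,0],"twist":0},{"grip":255,"travel":[0,0,0],"twist":0}]'
```

```text
time: 5.8
position: [0.4685, 0.0809, 0.0559]
tool_rot: [0.007, 1.0, -0.0, 0.001]
ft_force: [-0.1, -0.3, 0.2]
grip_width: 0.0185
time: 6.1
position: [0.4681, 0.0809, 0.0553]
tool_rot: [0.007, 1.0, 0.0, 0.0]
ft_force: [-0.4, 0.5, 0.7]
grip_width: 0.0012
```

```bash
python3 -c "
from h import *
im=camera('side');cv2.imwrite('pics/s2.png',cv2.resize(im[160:240,260:355,::-1],None,fx=7,fy=7,interpolation=2))
print(get_obs()['grip_width'],proj('side',[[.468,.081,.0333],[.468,.081,.055]]))"
```

```text
0.001115035355907873 [[300.69383034 204.51104616]
 [300.6662868  198.34076131]]
```

View pics/s2.png

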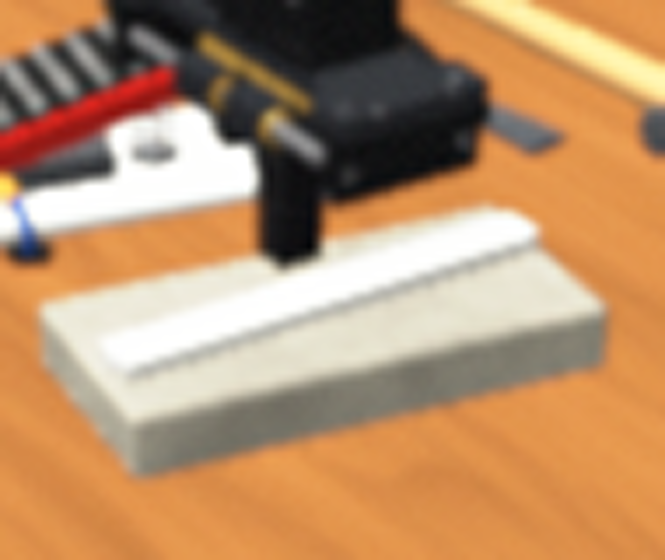

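```bash
python3 -c "
from h import *
print(proj('side',[[.4685,.0815-.0435,z] for z in(.035,.045,.055)]))
print(proj('side',[[.468,y,z] for y in(.081,.091,.101) for z in(.033,.042,.055)]))
print(proj('side',[[.374,.0815,.042],[.594,.079,.042]]), 'seen approx',(260+118/7,160+355/7),(260+515/7,160+220/7))
print(get_obs())
"
```

```text
[[308.80085328 209.60898832]
 [308.8161679  206.72993741]
 [308.83158961 203.83075453]]
[[300.69420828 204.59571262]
 [300.68283641 202.04819491]
 [300.6662868  198.34076131]
 [298.89071713 203.32082732]
 [298.87390459 200.78235376]
 [298.84943803 197.08822287]
 [297.10538713 202.05878011]
 [297.08324396 199.52929828]
 [297.05102117 195.84839142]]
[[274.47829276 210.55461351]
 [333.2334334  191.71815725]] seen approx (276.85714285714283, 210.71428571428572) (333.57142857142856, 191.42857142857142)
{'time': 6.15, 'q': array([-6.47960970e-02,  6.13567317e-01,  1.93747839e+00, -5.10426917e-06,
        5.90517048e-01, -1.62199109e+00]), 'joint_velocities': array([ 0.00072917,  0.00170502,  0.00040735,  0.00053985, -0.00057887,
       -0.00104397]), 'joint_torque': array([ 2.54213563e-03, -3.69089699e+01, -6.78801790e+00, -2.27535004e-02,
        7.48246349e-02,  5.09211702e-05]), 'position': array([0.46811946, 0.08085771, 0.05529347]), 'tool_rot': array([ 6.79849519e-03,  9.99976890e-01, -2.28519944e-06,  1.48426125e-05]), 'ft_force': array([ 0.1250611 , -0.17283279,  0.3130749 ]), 'moment': array([ 0.02297379,  0.01292831, -0.02205353]), 'grip_width': 0.001115035355907873}
```

The images put the fingertips about level with the reported TCP (tip row 197.5, so z of about 0.055). That is roughly 20 mm higher than the stated tip offset, and it explains why the fingers closed above the bar. I'll reopen and go down in small steps, watching the force.

```bash
python3 -m jog '[{"grip":110,"travel":[0,0,0],"twist":0},{"grip":110,"travel":[0,0,0],"twist":0},{"grip":110,"travel":[0,0,0],"twist":0},{"grip":110,"travel":[0,0,0],"twist":0},{"grip":110,"travel":[0,0,0],"twist":0},{"grip":110,"travel":[0,0,0],"twist":0},{"grip":110,"travel":[0,0,0],"twist":0},{"grip":110,"travel":[0,0,0],"twist":0}]' 50 && python3 -m jog '[{"grip":110,"travel":[0,0,-0.5],"twist":0},{"grip":110,"travel":[0,0,-0.5],"twist":0},{"grip":110,"travel":[0,0,0],"twist":0}]' && python3 -m jog '[{"grip":110,"travel":[0,0,-0.3],"twist":0},{"grip":110,"travel":[0,0,-0.2],"twist":0},{"grip":110,"travel":[0,0,0],"twist":0}]'
python3 -c "
from h import *
im=camera('side');cv2.imwrite('pics/s3.png',cv2.resize(im[160:240,260:355,::-1],None,fx=7,fy=7,interpolation=2))"
```

```text
time: 6.95
position: [0.4681, 0.0809, 0.0553]
tool_rot: [0.007, 1.0, 0.0, -0.0]
ft_force: [-0.2, -0.1, 0.5]
grip_width: 0.0482
time: 7.25
position: [0.4675, 0.0809, 0.0445]
tool_rot: [0.007, 1.0, 0.0, -0.001]
ft_force: [0.4, 0.0, 0.7]
grip_width: 0.0496
time: 7.55
position: [0.4679, 0.0809, 0.04]
tool_rot: [0.007, 1.0, 0.0, -0.0]
ft_force: [-0.1, -0.2, 0.1]
grip_width: 0.0495
```

View pics/s3.png

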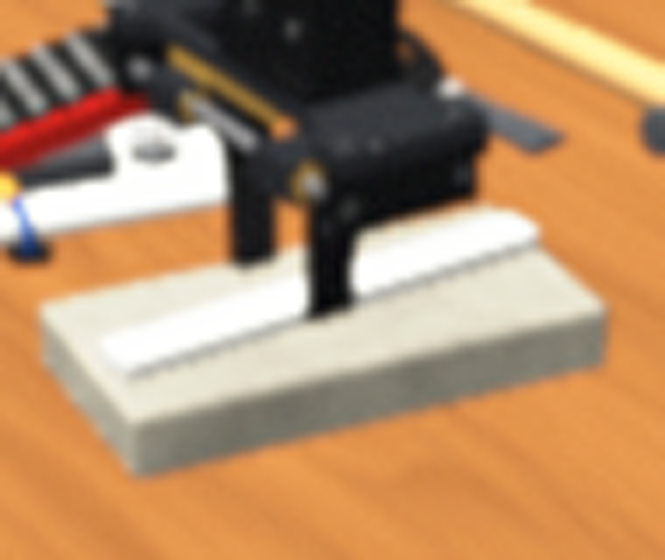

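Near tip at (307,205), so z is about 0.041 at a reported TCP of 0.040, which confirms that tip ≈ reported TCP. I'll go down another 6 mm and close.

```bash
python3 -m jog '[{"grip":110,"travel":[0,0,-0.3],"twist":0},{"grip":110,"travel":[0,0,-0.2],"twist":0},{"grip":110,"travel":[0,0,0],"twist":0}]' && python3 -m jog '[{"grip":110,"travel":[0,0,-0.1],"twist":0},{"grip":110,"travel":[0,0,0],"twist":0}]' && python3 -m jog '[{"grip":255,"travel":[0,0,0],"twist":0},{"grip":255,"travel":[0,0,0],"twist":0},{"grip":255,"travel":[0,0,0],"twist":0},{"grip":255,"travel":[0,0,0],"twist":0},{"grip":255,"travel":[0,0,0],"twist":0},{"grip":255,"travel":[0,0,0],"twist":0},{"grip":255,"travel":[0,0,0],"twist":0}]' 50
```

```text
time: 7.9
position: [0.4679, 0.0809, 0.035]
tool_rot: [0.007, 1.0, 0.0, -0.0]
ft_force: [-0.6, -0.1, 0.1]
grip_width: 0.0495
time: 8.1
position: [0.4681, 0.0809, 0.0342]
tool_rot: [0.007, 1.0, 0.0, -0.0]
ft_force: [0.8, 0.4, 0.2]
grip_width: 0.0497
time: 8.8
position: [0.4681, 0.0807, 0.0343]
tool_rot: [0.007, 1.0, -0.0, 0.0]
ft_force: [-0.3, -2.5, 0.3]
grip_width: 0.0219
```

```bash
python3 -m jog '[{"grip":255,"travel":[0,0,0.2],"twist":0},{"grip":255,"travel":[0,0,0.4],"twist":0},{"grip":255,"travel":[0,0,0.4],"twist":0},{"grip":255,"travel":[0,0,0],"twist":0},{"grip":255,"travel":[0,0,0],"twist":0}]'
python3 - <<'E'
from h import *
print(get_obs()["grip_width"],get_obs()["moment"])
im=camera('side');cv2.imwrite('pics/s4.png',cv2.resize(im[160:240,260:355,::-1],None,fx=7,fy=7,interpolation=2))
E
```

```text
time: 9.3
position: [0.468, 0.081, 0.0443]
tool_rot: [0.007, 1.0, 0.0, -0.0]
ft_force: [0.4, -1.0, -6.7]
grip_width: 0.022
0.022049146646964637 [-0.02514649  0.09689248 -0.01631902]
```

View pics/s4.png

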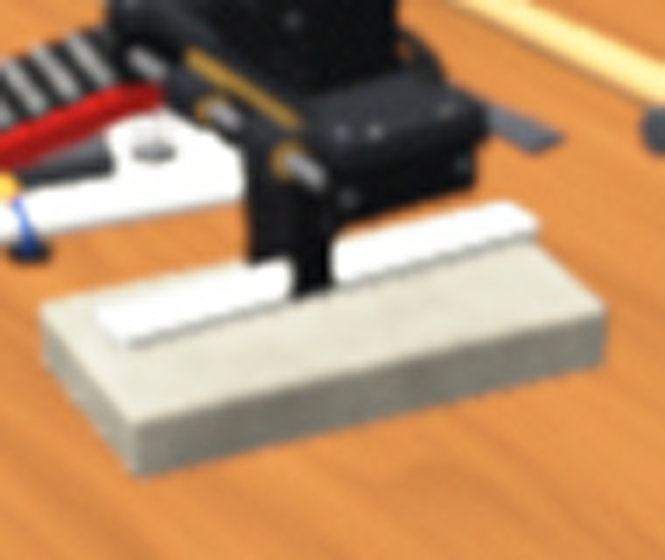

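The bar is lifted: weight about 6 N, opening 22 mm, a slight tilt at the far end. Next I'll raise it, turn it and take it in front of the press.

```bash
python3 -m jog '[{"grip":255,"travel":[0,0,1],"twist":0},{"grip":255,"travel":[0,0,2],"twist":0},{"grip":255,"travel":[0,0,2.5],"twist":0},{"grip":255,"travel":[0,0,2],"twist":0},{"grip":255,"travel":[0.1,-1,0],"twist":-2.6},{"grip":255,"travel":[0.2,-2,0],"twist":-4.6},{"grip":255,"travel":[0.2,-2,0],"twist":-4.6}]' && python3 -m jog '[{"grip":255,"travel":[0.2,-2,0],"twist":-4.6},{"grip":255,"travel":[0.2,-2,0],"twist":-4.6},{"grip":255,"travel":[0.2,-2,0],"twist":-4.6},{"grip":255,"travel":[0.2,-2,0],"twist":-4.6},{"grip":255,"travel":[0.2,-2,0],"twist":-4.6},{"grip":255,"travel":[0.2,-2,0],"twist":-4.6},{"grip":255,"travel":[0.2,-2,0],"twist":-4.6},{"grip":255,"travel":[0.2,-2,0],"twist":-4.6}]' && python3 -m jog '[{"grip":255,"travel":[0.2,-2,0],"twist":-4.6},{"grip":255,"travel":[0,-0.4,0],"twist":-2},{"grip":255,"travel":[0,0,0],"twist":0},{"grip":255,"travel":[0,0,0],"twist":0}]'
python3 - <<'E'
from h import *
o=get_obs();p=o["position"];r=o["tool_rot"];print(p,r,o["grip_width"])
for c in("side","top"):
    im=camera(c);cv2.imwrite(f"pics/{c}5.png",im[:,:,::-1])
    print(c,[(np.round(d["at"],3).tolist(),round(d["p"],2)) for d in search_frame("bar",c)])
y=2*np.arctan2(r[1],r[0])-np.pi;print("bar yaw",np.degrees(y))
u=np.array([np.cos(y),np.sin(y)]);w=np.array([-u[1],u[0]])
P=[[*(p[:2]+u*s+w*.012),p[2]+h] for s in(-.094,.126) for h in(-.0023,.0077)]+[[*(p[:2]+u*s-w*.012),p[2]+h] for s in(-.094,.126) for h in(-.0023,.0077)]
for c in("side","top"):print(c,proj(c,P).round(1).tolist())
E
```

```text
time: 10.05
position: [0.4724, 0.0301, 0.1189]
tool_rot: [0.111, 0.994, -0.0, -0.0]
ft_force: [0.4, 0.5, -7.0]
grip_width: 0.0221
time: 10.85
position: [0.488, -0.1302, 0.1182]
tool_rot: [0.42, 0.907, -0.0, -0.001]
ft_force: [0.0, 0.3, -5.8]
grip_width: 0.0218
time: 11.25
position: [0.4899, -0.1522, 0.1186]
tool_rot: [0.469, 0.883, 0.0, -0.001]
ft_force: [-0.5, 0.3, -5.9]
grip_width: 0.0222
[ 0.48990239 -0.15223045  0.11860937] [ 4.69212987e-01  8.83083886e-01  2.02276541e-04 -1.40771872e-03] 0.02215684683936106
side [([0.503, -0.182, 0.122], 0.94), ([0.204, 0.302, 0.005], 0.77), ([0.252, -0.47, 0.008], 0.64)]
top [([0.201, 0.334, 0.009], 0.64), ([0.264, -0.46, 0.01], 0.61)]
bar yaw -55.9665054542872
side [[324.7, 201.6], [324.7, 198.4], [404.2, 216.3], [404.6, 212.9], [321.8, 205.6], [321.8, 202.3], [402.5, 220.7], [402.9, 217.3]]
top [[340.6, 204.7], [340.8, 204.3], [395.2, 169.2], [395.8, 168.5], [344.6, 210.7], [344.8, 210.4], [399.3, 175.0], [399.9, 174.5]]
```

Run:
```python
from h import *
im=cv2.imread("pics/side5.png")
c=im[170:240,300:430].copy()
m=(c.min(2)>185)
for col in range(318-300,412-300,4):
    r=np.where(m[:,col])[0];print(col+300,(r.min()+170,r.max()+170,len(r)) if len(r) else None,end=" ")
cv2.imwrite("pics/s5c.png",cv2.resize(c,None,fx=6,fy=6,interpolation=2))
```

```text
318 (np.int64(193), np.int64(209), 17) 322 (np.int64(192), np.int64(208), 17) 326 (np.int64(191), np.int64(207), 17) 330 (np.int64(191), np.int64(206), 16) 334 (np.int64(194), np.int64(205), 12) 338 (np.int64(197), np.int64(206), 10) 342 (np.int64(200), np.int64(207), 8) 346 (np.int64(202), np.int64(208), 7) 350 (np.int64(203), np.int64(208), 6) 354 None 358 None 362 (np.int64(205), np.int64(211), 7) 366 (np.int64(206), np.int64(212), 7) 370 (np.int64(207), np.int64(239), 13) 374 (np.int64(208), np.int64(239), 23) 378 (np.int64(208), np.int64(239), 24) 382 (np.int64(191), np.int64(239), 24) 386 (np.int64(211), np.int64(239), 20) 390 (np.int64(190), np.int64(239), 24) 394 (np.int64(212), np.int64(239), 20) 398 (np.int64(213), np.int64(239), 19) 402 (np.int64(214), np.int64(239), 18) 406 (np.int64(170), np.int64(239), 12) 410 (np.int64(170), np.int64(239), 11)
```

View pics/s5c.png

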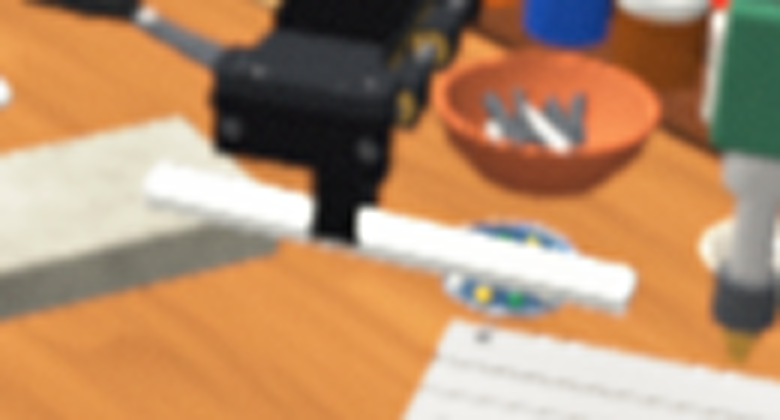

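The view shows the bar level to within about 2° and clear of everything. It sits a few mm further ahead than modelled, with its ends near (325,202) and (405,217), so I take its centre as about 19 mm ahead of the TCP. Lowering in front of the press, then sliding in.

```bash
python3 -m jog '[{"grip":255,"travel":[0,0,-1.5],"twist":0},{"grip":255,"travel":[0,0,-1.5],"twist":0},{"grip":255,"travel":[0,0,-1.5],"twist":0},{"grip":255,"travel":[0,0,0],"twist":0},{"grip":255,"travel":[0,0,0],"twist":0}]' && python3 -m jog '[{"grip":255,"travel":[0.75,-1.11,0],"twist":0},{"grip":255,"travel":[0.75,-1.11,0],"twist":0},{"grip":255,"travel":[0.75,-1.11,0],"twist":0},{"grip":255,"travel":[0.75,-1.11,0],"twist":0},{"grip":255,"travel":[0.75,-1.11,0],"twist":0},{"grip":255,"travel":[0,0,0],"twist":0},{"grip":255,"travel":[0,0,0],"twist":0}]' && python3 -m jog '[{"grip":255,"travel":[0,0,-0.5],"twist":0},{"grip":255,"travel":[0,0,-0.3],"twist":0},{"grip":255,"travel":[0,0,0],"twist":0},{"grip":255,"travel":[0,0,0],"twist":0}]'; python3 -c "
from rig import *; o=get_obs();print(o['ft_force'],o['moment'],o['position'])"
```

```text
time: 11.95
position: [0.4911, -0.1527, 0.0743]
tool_rot: [0.469, 0.883, 0.0, -0.0]
ft_force: [-0.4, -0.2, -5.6]
grip_width: 0.0221
time: 12.65
position: [0.5282, -0.2087, 0.074]
tool_rot: [0.47, 0.883, 0.0, -0.001]
ft_force: [-0.9, 1.0, -6.3]
grip_width: 0.0219
time: 13.05
position: [0.5283, -0.2081, 0.066]
tool_rot: [0.469, 0.883, 0.0, -0.0]
ft_force: [0.7, 0.4, -4.6]
grip_width: 0.0219
[ 0.73901115  0.35030705 -4.64800523] [ 0.03448838  0.09054057 -0.01242302] [ 0.52829447 -0.20814551  0.06598957]
```

```bash
python3 -m jog '[{"grip":255,"travel":[0,0,-0.2],"twist":0},{"grip":255,"travel":[0,0,-0.2],"twist":0},{"grip":255,"travel":[0,0,0],"twist":0}]' && python3 -m jog '[{"grip":255,"travel":[0,0,-0.1],"twist":0},{"grip":255,"travel":[0,0,-0.1],"twist":0},{"grip":255,"travel":[0,0,0],"twist":0}]'&& python3 -m jog '[{"grip":255,"travel":[0,0,-0.1],"twist":0},{"grip":255,"travel":[0,0,0],"twist":0}]'&& python3 -m jog '[{"grip":255,"travel":[0,0,-0.1],"twist":0},{"grip":255,"travel":[0,0,0],"twist":0}]'
```

```text
time: 13.35
position: [0.5285, -0.2085, 0.062]
tool_rot: [0.469, 0.883, 0.0, -0.0]
ft_force: [-0.4, 0.0, -6.4]
grip_width: 0.0217
time: 13.65
position: [0.5286, -0.2086, 0.0602]
tool_rot: [0.469, 0.883, -0.0, -0.0]
ft_force: [0.3, -0.1, -5.6]
grip_width: 0.0219
time: 13.85
position: [0.5287, -0.2087, 0.0592]
tool_rot: [0.469, 0.883, -0.0, 0.0]
ft_force: [0.5, 0.0, -5.4]
grip_width: 0.022
time: 14.05
position: [0.5286, -0.2087, 0.0582]
tool_rot: [0.469, 0.883, -0.0, 0.0]
ft_force: [-0.3, 0.1, -5.1]
grip_width: 0.0218
```

```bash
python3 -m jog '[{"grip":255,"travel":[0,0,-0.1],"twist":0},{"grip":255,"travel":[0,0,0],"twist":0},{"grip":255,"travel":[0,0,0],"twist":0}]'&& python3 -m jog '[{"grip":255,"travel":[0,0,-0.1],"twist":0},{"grip":255,"travel":[0,0,0],"twist":0},{"grip":255,"travel":[0,0,0],"twist":0}]'
python3 - <<'E'
from h import *
from scipy.optimize import least_squares
o=get_obs();print(o["moment"],o["ft_force"])
for c in("side","top"):
    im=camera(c);cv2.imwrite(f"pics/{c}6.png",im[:,:,::-1])
    print(c,[(np.round(d["at"],3).tolist(),round(d["p"],2)) for d in search_frame("bar",c)[:3]])
E
```

```text
time: 14.35
position: [0.5287, -0.2086, 0.0574]
tool_rot: [0.469, 0.883, 0.0, 0.0]
ft_force: [-0.3, 0.7, -3.5]
grip_width: 0.022
time: 14.65
position: [0.5287, -0.2086, 0.0573]
tool_rot: [0.469, 0.883, -0.0, 0.0]
ft_force: [-1.9, 1.1, 5.9]
grip_width: 0.0221
[ 0.20481064  0.45408586 -0.02446711] [-1.88209303  1.05695578  5.87406847]
side [([0.201, 0.303, 0.006], 0.77), ([0.248, -0.471, 0.011], 0.73), ([0.546, -0.236, 0.065], 0.68)]
top [([0.203, 0.315, 0.006], 0.72), ([0.264, -0.461, 0.014], 0.66)]
```

The bed carries it: the vertical force went from -5.5 to +6 N. Releasing and rising.

```bash
python3 -m jog '[{"grip":200,"travel":[0,0,0],"twist":0},{"grip":185,"travel":[0,0,0],"twist":0},{"grip":170,"travel":[0,0,0],"twist":0},{"grip":150,"travel":[0,0,0],"twist":0},{"grip":130,"travel":[0,0,0],"twist":0},{"grip":130,"travel":[0,0,0],"twist":0},{"grip":130,"travel":[0,0,0],"twist":0},{"grip":130,"travel":[0,0,0],"twist":0}]' && python3 -m jog '[{"grip":130,"travel":[0,0,1],"twist":0},{"grip":130,"travel":[0,0,3],"twist":0},{"grip":130,"travel":[0,0,4],"twist":0},{"grip":130,"travel":[-2,3,2],"twist":0},{"grip":200,"travel":[-2,4,0],"twist":0},{"grip":255,"travel":[0,5,0],"twist":8},{"grip":255,"travel":[0,5,0],"twist":8},{"grip":255,"travel":[0,0,0],"twist":0}]'
python3 - <<'E'
from h import *
for c in("side","top"):
    im=camera(c);cv2.imwrite(f"pics/{c}7.png",im[:,:,::-1])
    print(c,[(np.round(d["at"],3).tolist(),round(d["p"],2)) for d in search_frame("bar",c)[:3]])
a=cv2.resize(cv2.imread("pics/side7.png")[150:265,330:490],None,fx=4,fy=4,interpolation=2)
b=cv2.resize(cv2.imread("pics/top7.png")[110:212,340:440],None,fx=4,fy=4,interpolation=2)
b=cv2.resize(b,None,fx=a.shape[0]/b.shape[0]*.4,fy=a.shape[0]/b.shape[0]*.4) if False else b
out=np.zeros((600,800,3),np.uint8);out[:460,:640]=a
print(a.shape,b.shape)
a=cv2.resize(cv2.imread("pics/side7.png")[190:265,345:455],None,fx=3.6,fy=3.6,interpolation=2)
b=cv2.resize(cv2.imread("pics/top7.png")[125:212,345:435],None,fx=4.4,fy=4.4,interpolation=2)
H=max(a.shape[0],b.shape[0]);out=np.zeros((H,a.shape[1]+b.shape[1],3),np.uint8);out[:a.shape[0],:a.shape[1]]=a;out[:b.shape[0],a.shape[1]:]=b
print(a.shape,b.shape);cv2.imwrite("pics/m7.png",out)
E
```

```text
time: 15.65
position: [0.5287, -0.2087, 0.0562]
tool_rot: [0.469, 0.883, 0.0, -0.0]
ft_force: [0.2, 0.4, -0.2]
grip_width: 0.0421
time: 16.45
position: [0.4866, -0.0331, 0.157]
tool_rot: [0.338, 0.941, 0.001, -0.001]
ft_force: [-0.6, -0.5, -0.1]
grip_width: 0.0183
side [([0.535, -0.228, 0.067], 0.89), ([0.205, 0.301, 0.008], 0.69), ([0.771, 0.163, 0.017], 0.61)]
top [([0.541, -0.232, 0.065], 0.72), ([0.264, -0.461, 0.011], 0.65)]
(460, 640, 3) (408, 400, 3)
(270, 396, 3) (383, 396, 3)
```

View pics/m7.png

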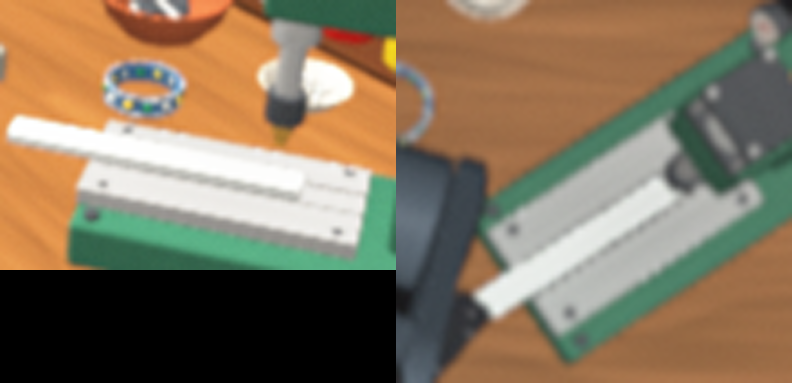

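The bar lies level on the bed between the lines, with its end just beyond the punch. I'll measure it numerically in press coordinates from both pictures.

Run:
```python
from h import *
pr=np.array([.5885,-.2982]);a=np.radians(-56);u=np.array([np.cos(a),np.sin(a)]);w=np.array([-u[1],u[0]])
def samp(c,xs,ys,z,f):
    g=cv2.imread(f"pics/{c}{f}.png").min(2).astype(np.float32)
    X,Y=np.meshgrid(xs,ys);P=np.c_[(pr+X.ravel()[:,None]*u+Y.ravel()[:,None]*w),np.full(X.size,z)]
    q=proj(c,P).astype(np.float32).reshape(*X.shape,2)
    return cv2.remap(g,q[...,0],q[...,1],cv2.INTER_LINEAR)
ys=np.arange(-.022,.0221,.002)
print("y",(ys*1000).astype(int))
for c in("top","side"):
    for x0 in(-.18,-.165,-.12,-.08,-.04,-.02,0.):
        print(c,x0,samp(c,np.arange(x0,x0+.0121,.003),ys,.065,7).mean(1).astype(int))
xs=np.arange(-.01,.04,.003);print((xs*1000).astype(int));
for c in("top","side"):print(c,samp(c,xs,np.arange(-.007,.0071,.002),.065,7).mean(0).astype(int))
xs=np.arange(-.22,-.17,.003);print((xs*1000).astype(int))
for c in("top","side"):print(c,samp(c,xs,np.arange(-.007,.0071,.002),.065,7).mean(0).astype(int))
print("bed lines(z.055), before")
ys=np.arange(-.022,.0221,.0015);print((ys*1000).round(1))
for c in("top","side"):
    for x0 in(-.12,-.06):print(c,x0,samp(c,np.arange(x0,x0+.04,.003),ys,.055,0).mean(1).astype(int))
```

```text
y [-22 -19 -17 -15 -13 -11  -9  -7  -5  -3  -1   0   2   4   6   8  10  12
  14  16  18  20  22]
top -0.18 [ 70  70  74  83  98 115 128 134 135 132 134 139 148 155 162 162 152 132
 107  85  71  67  67]
top -0.165 [ 71  71  79 100 136 172 205 226 231 232 232 232 233 233 233 229 214 182
 142 105  82  72  71]
top -0.12 [185 182 176 174 182 199 216 227 231 232 232 232 232 232 231 226 214 197
 184 178 179 181 182]
top -0.08 [182 180 175 173 178 193 211 222 227 228 228 228 229 230 229 225 213 195
 179 172 173 176 178]
top -0.04 [179 174 168 166 172 190 210 221 225 224 224 224 225 225 223 217 203 187
 175 172 174 177 178]
top -0.02 [179 175 171 169 176 192 210 221 224 224 223 223 224 225 225 219 206 189
 175 171 173 177 178]
top 0.0 [181 178 173 166 161 159 158 155 147 136 128 123 122 123 124 125 128 134
 144 157 169 177 180]
side -0.18 [148 167 184 200 216 231 242 248 252 253 253 254 254 254 253 253 251 244
 226 198 160 126  99]
side -0.165 [148 167 185 200 216 231 242 248 252 253 253 254 254 254 254 253 252 246
 230 201 164 128 100]
side -0.12 [191 191 194 203 216 230 241 248 252 253 253 
[... 970 characters left out ...]
  -17.5 -16.  -14.5 -13.  -11.5 -10.   -8.5  -7.   -5.5
  -4.   -2.5  -1.    0.5   2.    3.5   5.    6.5   8.    9.5  11.   12.5
  14.   15.5  17.   18.5  20.   21.5]
top -0.12 [175 174 171 168 164 161 161 163 166 169 171 172 172 172 172 173 174 173
 172 170 166 162 157 155 156 159 163 168 170 171]
top -0.06 [170 169 165 159 154 150 150 153 158 163 166 167 168 168 168 168 168 168
 167 165 161 156 152 150 150 154 159 163 166 168]
side -0.12 [230 230 229 227 224 220 217 215 213 214 217 222 225 227 229 229 230 230
 229 228 226 223 218 213 209 206 206 207 212 217]
side -0.06 [227 227 227 225 221 217 213 211 209 210 213 217 221 223 225 226 226 226
 226 225 222 219 215 211 207 205 205 206 211 215]
```

The bar is centred on the lines to within about 1 mm. Its ends are at press x of about +20 and -199 mm, so the mark will fall about 20 mm from the end. Next, the pedal: fingers closed, moving over the pad.

```bash
python3 -m jog '[{"grip":255,"travel":[0.4,4,0],"twist":0},{"grip":255,"travel":[0.4,4,0],"twist":0},{"grip":255,"travel":[0.4,4,0],"twist":0},{"grip":255,"travel":[0.4,4,0],"twist":0},{"grip":255,"travel":[0.4,4,0],"twist":0},{"grip":255,"travel":[0.4,4,0],"twist":0},{"grip":255,"travel":[0.4,4.2,0],"twist":0},{"grip":255,"travel":[0.4,4.2,0],"twist":0}]' && python3 -m jog '[{"grip":255,"travel":[0,0,-2.5],"twist":0},{"grip":255,"travel":[0,0,-2.5],"twist":0},{"grip":255,"travel":[0,0,-1.7],"twist":0},{"grip":255,"travel":[0,0,0],"twist":0},{"grip":255,"travel":[0,0,0],"twist":0}]'
python3 - <<'E'
from h import *
im=camera('side');cv2.imwrite('pics/s8.png',im[:,:,::-1]);
for c in("side",):print([(np.round(d["at"],3).tolist(),round(d["p"],2)) for d in search_frame("treadle",c)[:2]])
E
```

```text
time: 17.45
position: [0.5223, 0.2852, 0.1562]
tool_rot: [0.344, 0.939, -0.0, 0.0]
ft_force: [1.1, -0.9, -0.2]
grip_width: 0.0009
time: 17.95
position: [0.5218, 0.2841, 0.0892]
tool_rot: [0.343, 0.939, -0.0, -0.0]
ft_force: [-0.3, -0.1, 0.7]
grip_width: 0.0002
[([0.465, 0.288, 0.062], 0.71)]
```

```bash
python3 -m jog '[{"grip":255,"travel":[-0.2,0.7,-0.6],"twist":0},{"grip":255,"travel":[0,0,-0.6],"twist":0},{"grip":255,"travel":[0,0,0],"twist":0}]' && python3 -m jog '[{"grip":255,"travel":[0,0,-0.5],"twist":0},{"grip":255,"travel":[0.1,0,-0.5],"twist":0},{"grip":255,"travel":[0,0,0],"twist":0}]'
```

```text
time: 18.35
position: [0.5179, 0.2925, 0.0767]
tool_rot: [0.342, 0.94, -0.0, -0.0]
ft_force: [-1.0, -0.0, -0.1]
grip_width: 0.0003
time: 18.65
position: [0.5205, 0.2924, 0.0673]
tool_rot: [0.342, 0.94, 0.0, 0.001]
ft_force: [1.3, -1.4, 5.0]
grip_width: 0.0002
```

```bash
python3 -m jog '[{"grip":255,"travel":[0.1,0,-0.5],"twist":0},{"grip":255,"travel":[0.1,0,-0.5],"twist":0},{"grip":255,"travel":[0,0,0],"twist":0}]' && python3 -m jog '[{"grip":255,"travel":[0.1,0,-0.3],"twist":0},{"grip":255,"travel":[0,0,-0.2],"twist":0},{"grip":255,"travel":[0,0,0],"twist":0}]'
```

```text
time: 18.95
position: [0.5226, 0.292, 0.0576]
tool_rot: [0.342, 0.94, 0.0, 0.001]
ft_force: [0.5, -2.5, 5.6]
grip_width: 0.0004
time: 19.25
position: [0.5235, 0.2918, 0.053]
tool_rot: [0.342, 0.94, -0.0, 0.001]
ft_force: [0.4, -3.2, 7.8]
grip_width: 0.0004
```

```bash
python3 -m jog '[{"grip":255,"travel":[0,0,-0.2],"twist":0},{"grip":255,"travel":[0,0,0],"twist":0}]' && python3 -m jog '[{"grip":255,"travel":[0,0,-0.2],"twist":0},{"grip":255,"travel":[0,0,0],"twist":0}]'
```

```text
time: 19.45
position: [0.5238, 0.2918, 0.0512]
tool_rot: [0.342, 0.94, 0.0, 0.001]
ft_force: [1.1, -3.3, 7.5]
grip_width: 0.001
time: 19.65
position: [0.524, 0.2917, 0.0493]
tool_rot: [0.342, 0.94, 0.0, 0.001]
ft_force: [1.1, -4.0, 7.2]
grip_width: 0.0003
```

```bash
python3 -m jog '[{"grip":255,"travel":[0,0,-0.2],"twist":0},{"grip":255,"travel":[0,0,0],"twist":0}]' && python3 -m jog '[{"grip":255,"travel":[0,0,-0.1],"twist":0},{"grip":255,"travel":[0,0,0],"twist":0}]'&& python3 -m jog '[{"grip":255,"travel":[0,0,-0.1],"twist":0},{"grip":255,"travel":[0,0,0],"twist":0}]'
```

```text
time: 19.85
position: [0.5242, 0.2916, 0.0474]
tool_rot: [0.342, 0.94, 0.0, 0.002]
ft_force: [2.5, -4.5, 6.9]
grip_width: 0.0
time: 20.05
position: [0.5243, 0.2916, 0.0465]
tool_rot: [0.342, 0.94, 0.0, 0.002]
ft_force: [0.6, -3.8, 7.4]
grip_width: 0.0005
time: 20.25
position: [0.5245, 0.2916, 0.0456]
tool_rot: [0.342, 0.94, 0.0, 0.002]
ft_force: [1.4, -3.9, 8.1]
grip_width: 0.0002
```

```bash
for i in 1; do python3 -m jog '[{"grip":255,"travel":[0,0,-0.1],"twist":0},{"grip":255,"travel":[0,0,0],"twist":0}]' && python3 -m jog '[{"grip":255,"travel":[0,0,-0.1],"twist":0},{"grip":255,"travel":[0,0,0],"twist":0}]'; done
python3 - <<'E'
from h import *
im=camera('side').astype(int);cv2.imwrite('pics/s9.png',im[:,:,::-1].astype(np.uint8))
old=cv2.imread('pics/side7.png')[:,:,::-1].astype(int)
for n,i in(("up",old),("now",im)):   # dark chuck rows near punch column
    r=i[190:250,410:440]; m=(r.max(2)<100); v,u=np.where(m); print(n,v.mean()+190,v.max()+190,len(v))
    # brass
    b=(r[...,0]-r[...,2]>60)&(r[...,0]<190); v,u=np.where(b); print(len(v))
print(proj('side',[[.5885,-.2982,.093],[.5885,-.2982,.063]]))
E
```

```text
time: 20.45
position: [0.5246, 0.2916, 0.0449]
tool_rot: [0.342, 0.94, 0.0, 0.002]
ft_force: [1.0, -3.8, 11.0]
grip_width: 0.0007
time: 20.65
position: [0.5246, 0.2916, 0.0442]
tool_rot: [0.342, 0.94, 0.0, 0.002]
ft_force: [1.2, -4.6, 11.6]
grip_width: 0.0003
up 202.52238805970148 224 201
128
now 205.41116751269035 234 197
116
[[421.71222562 229.77615782]
 [420.29576017 239.51057436]]
```

The chuck has come down about 10 px, which is close to the full 30 mm, and the force is rising towards 13 N. Pressing on to the stop.

```bash
python3 -m jog '[{"grip":255,"travel":[0,0,-0.1],"twist":0},{"grip":255,"travel":[0,0,0],"twist":0}]' && python3 -m jog '[{"grip":255,"travel":[0,0,-0.1],"twist":0},{"grip":255,"travel":[0,0,0],"twist":0}]'
```

```text
time: 20.9
position: [0.5247, 0.2915, 0.0433]
tool_rot: [0.342, 0.94, 0.0, 0.002]
ft_force: [0.6, -4.2, 12.3]
grip_width: 0.0003
time: 21.1
position: [0.5248, 0.2916, 0.043]
tool_rot: [0.341, 0.94, 0.0, 0.002]
ft_force: [-0.1, -5.7, 15.5]
grip_width: 0.0005
```

Position is lagging the command and the force is climbing, so the stop is being reached. I'll add 1–2 mm and then hold for a second.

```bash
python3 -m jog '[{"grip":255,"travel":[0,0,-0.1],"twist":0},{"grip":255,"travel":[0,0,0],"twist":0}]' && python3 -m jog '[{"grip":255,"travel":[0,0,-0.05],"twist":0},{"grip":255,"travel":[0,0,0],"twist":0}]'
```

```text
time: 21.3
position: [0.5248, 0.2916, 0.0428]
tool_rot: [0.341, 0.94, 0.0, 0.002]
ft_force: [-2.2, -5.2, 20.4]
grip_width: 0.0004
time: 21.5
position: [0.5248, 0.2916, 0.0428]
tool_rot: [0.341, 0.94, 0.0, 0.002]
ft_force: [-1.9, -5.3, 23.2]
grip_width: 0.0006
```

It is on the hard stop: z stays at 0.0428 while the force rises to 23 N. Hold, then release and retreat.

```bash
python3 -m jog '[{"grip":255,"travel":[0,0,0],"twist":0},{"grip":255,"travel":[0,0,0],"twist":0},{"grip":255,"travel":[0,0,0],"twist":0},{"grip":255,"travel":[0,0,0],"twist":0},{"grip":255,"travel":[0,0,0],"twist":0},{"grip":255,"travel":[0,0,0],"twist":0},{"grip":255,"travel":[0,0,0],"twist":0},{"grip":255,"travel":[0,0,0],"twist":0}]' && python3 -m jog '[{"grip":255,"travel":[0,0,0.5],"twist":0},{"grip":255,"travel":[-0.1,0,1],"twist":0},{"grip":255,"travel":[-0.1,0,1],"twist":0},{"grip":255,"travel":[-0.1,0,1],"twist":0},{"grip":255,"travel":[0,0,1],"twist":0},{"grip":255,"travel":[0,0,3],"twist":0},{"grip":255,"travel":[0,0,4],"twist":0},{"grip":255,"travel":[0,0,3],"twist":0}]' && python3 -m jog '[{"grip":255,"travel":[0,4,1],"twist":0},{"grip":255,"travel":[0,4,1],"twist":0},{"grip":255,"travel":[-2,4,0],"twist":0},{"grip":255,"travel":[-2,4,0],"twist":0},{"grip":255,"travel":[-3,3,0],"twist":0},{"grip":255,"travel":[0,0,0],"twist":0},{"grip":255,"travel":[0,0,0],"twist":0}]'
python3 - <<'E'
from h import *
for c in("side","top"):
    im=camera(c);cv2.imwrite(f'pics/{c}9.png',im[:,:,::-1])
    for f in(7,0):
        old=cv2.imread(f'pics/{c}{f}.png')[:,:,::-1].astype(int);d=np.abs(im.astype(int)-old).max(2)
        m=cv2.morphologyEx((d>40).astype(np.uint8),cv2.MORPH_OPEN,np.ones((2,2)));n,_,s,_=cv2.connectedComponentsWithStats(m);print(c,f,s[1:][s[1:,4]>8].tolist())
    for n in("bar","treadle"):print(c,n,[(np.round(d["at"],3).tolist(),round(d["p"],2)) for d in search_frame(n,c)[:3]])
E
```

```text
time: 22.3
position: [0.5248, 0.2915, 0.0428]
tool_rot: [0.341, 0.94, 0.0, 0.002]
ft_force: [-2.5, -6.0, 23.6]
grip_width: 0.0003
time: 23.1
position: [0.5197, 0.2925, 0.1853]
tool_rot: [0.342, 0.94, 0.0, 0.0]
ft_force: [0.9, 0.1, 0.2]
grip_width: 0.0004
time: 23.8
position: [0.4483, 0.4829, 0.2032]
tool_rot: [0.341, 0.94, -0.001, -0.0]
ft_force: [0.5, 0.3, 0.8]
grip_width: 0.0001
side 7 [[23, 0, 146, 228, 14661], [117, 0, 131, 155, 9558], [257, 0, 101, 182, 6557], [147, 7, 11, 18, 96], [137, 63, 4, 4, 11], [150, 159, 51, 56, 1539], [116, 169, 23, 13, 75], [121, 178, 22, 10, 65], [128, 182, 31, 29, 310]]
side 0 [[3, 0, 185, 210, 18465], [189, 0, 59, 119, 3601], [157, 56, 12, 4, 31], [39, 99, 11, 48, 270], [55, 154, 8, 14, 51], [61, 157, 31, 12, 120], [169, 156, 30, 16, 177], [145, 164, 18, 19, 97], [177, 167, 11, 26, 159], [63, 170, 2, 9, 18], [199, 183, 2, 6, 12], [303, 191, 35, 13, 130], [173, 206, 20, 9, 116], [281, 207, 8, 5, 27], [348, 223, 27, 12, 224]]
side bar [([0.537, -0.229, 0.064], 0.94), ([0.209, 0.26, 0.005], 0.68), ([0.248, -0.47, 0.009], 0.67)]
side treadle [([0.469, 0.282, 0.063], 0.95)]
top 7 [[25, 149, 343, 251, 45950], [328, 322, 34, 36, 413], [322, 333, 11, 6, 26], [298, 335, 12, 16, 52], [337, 336, 3, 6, 15], [334, 356, 30, 40, 607]]
top 0 [[31, 152, 269, 248, 20592], [294, 166, 9, 62, 395], [357, 167, 52, 36, 420], [65, 296, 12, 14, 85], [58, 310, 16, 14, 122], [332, 320, 4, 3, 10], [338, 322, 4, 3, 10], [315, 332, 6, 3, 15], [351, 335, 8, 9, 25], [25, 336, 57, 64, 2441], [343, 346, 19, 24, 182], [97, 369, 28, 31, 326], [308, 394, 14, 6, 61]]
top bar [([0.531, -0.216, 0.062], 0.72), ([0.201, 0.312, 0.004], 0.58), ([0.268, -0.459, 0.011], 0.56)]
top treadle [([0.468, 0.3, 0.063], 0.79)]
```

Since before pressing, the side view shows no change around the press or bar. The treadle, punch and bystanders match the start pictures.

```bash
python3 -c "
from rig import *; print(hand_in())"
```

```text
the job is handed in; nothing more can be done
None
```

The bar is on the press bed with one end under the punch, and the pedal has been pressed to its stop and released. I handed the job in at about 24 s of the 51 s allowed. The hand-in gives no verdict.

- **Placing:** I laid the bar down until the bed took its weight, then released it. It is centred between the scribed lines to about 1 mm in the top view, at about -56°. Its end is about 20 mm past the punch axis, so the mark should fall about 2 cm in.
- **Pedal:** I pressed it until the height stayed at 0.0428 m while the force rose to 23 N. I held it there for about a second and let it spring back.
- **Last checks:** The side picture showed no change at the press and bar since before the pressing. The punch, treadle and bystanders matched the starting pictures wherever the arm did not block the view. The gripper was clear of everything.

**What disagreed:**
- The first two grasps closed above the bar. The pictures put the fingertips about level with the reported TCP, not 22 mm ahead as stated. The bar did not move, and the third grasp held.
- The gripper read 22 mm on the 24 mm bar.
- The side view put the scribed lines about 3 mm off from the top view. I took the top view for centring, because the bar's visible side face skews its edge in the side view.

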